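# Drift a spacer into line

### The arm

A 6-joint arm with a two-finger parallel gripper is mounted at the origin on a cart in front of the work surface, level with it; the furniture and walls round the work are solid. World frame = base frame: x ahead of the robot, y to its left, z up, the work surface at z = 0. Lengths are in m, angles in degrees, forces in N, time in s.
With the tool pointing down it reaches from about 0.35 to 0.725 m from the base axis. Payload 6 kg.
Tool frame: the origin (TCP) lies midway between the tips of the shut fingers; the grasp point (between the pads) lies 19 mm behind it (env.tcp_to_grasp is the distance from the TCP to the grasp point, in m); z points along the fingers, y is the line along which they close (so a half turn about z gives the same grasp; the last joint's range is limited). The gripper opens to 85 mm and grips with 20 to 120 N. Pads are 22 mm wide; open, the fingers measure 114 mm over their backs; the gripper's body (76 mm by 85 mm) begins 54 mm behind the grasp point. The pads swing forward as they close: fully open they stand 13 mm farther back than shut.
Start: joints at [87.072, 2.303, 4.859, 0, -92.561, -19.12], TCP at [0.225, 0.556, 0.231] pointing down, gripper open.
Joint ranges: [-146.85, 146.85], [-73.84, 115.35], [-62.03, 85.46], [-188.31, 113.3], [-161.28, -10.13], [-171.36, 171.36]. Speed limits (degrees/s): [147.25, 147.25, 172.46, 180, 180, 180].

### API

Orientations are given as [roll, pitch, yaw] about the fixed x, y, z axes, in that order (R = Rz(yaw) Ry(pitch) Rx(roll)).
In Python, from cell import env, vision, ticket gives the robot as it stands.
- The arm moves only by the shell command python3 -m crank 'ROWS' [OPENING] [FORCE]. ROWS is JSON, a list that holds one entry, the list of rows, each a list of 4 numbers: the shift along the tool's x, y, z in m, then the turn about the tool's z in rad. A call has 1 to 20 rows; each row is the pose to reach, as a shift and turn from the pose commanded when the call began, along the tool's axes at that moment; what a row does not reach only later rows make up. A row lasts 1/10 s, in which the tool goes at most 50 mm and 8.59 degrees, less where a joint would pass 70% of its speed; a pose out of reach is approached as far as the arm can. A call with a gripper value outside its range is refused whole. OPENING is the opening, from -1 (shut) to 1 (fully open), set as the call begins (- or left out, the last holds). The fingers move at their own pace and stop on an object; FORCE is the grip in N (left out, the last holds). Time passes only in rows, so rows that repeat a pose let the fingers close. It gives the time, the measured TCP pose, the force, the opening and the grip force at its end, in the units of the state.
- env.get_state(): the state, without advancing time (a new reading comes with each control period).
- vision.read_camera(name): name is "scene" or "top" or "wrist"; returns the picture (384x512x3 uint8, red, green, blue); there is no depth.
- vision.camera_model(name): a dict with "K" (3x3 intrinsics, pixels), "R" (3x3) and "t" (3): a world point X has camera coordinates R X + t. Camera axes: x right, y down, z forward; pixel columns grow to the right and rows downward; lengths in m; the calibration is good to about 2 mm. A picture is of the moment at which its call begins: read the wrist's pose just before it. camera_model takes no time and is no camera call; for the wrist camera it gives the pose at the moment of the call.
- ticket.sign_off(): hands the job in; it is judged then, once.
The state is a dict: "clock": time; "joint_positions": joint angles; "dq": joint speeds; "tau": joint torques, N m; "position": TCP position; "orientation": TCP orientation; "wrist_force": force on the tool from outside, world axes, zero at the start; "wrist_torque": the same for the moment, N m; "grip_width": finger opening in m; "grasp_force": force on a finger pad.
Only numpy, scipy, OpenCV 4.12 (cv2) and the standard library are available. Lean on these libraries where they do the work, as an engineer would, in place of code of your own. Each camera call takes 0.05 s, during which the arm holds its last target. There are 200 camera calls.

### The job

Take the tapered drift (the tool with the thicker handle) out of the tool stand and push it point first, straight down, through the hole in the fixture's top plate, the hole of the loose spacer that has slipped out of line beneath it, and the hole in the bed, so that its taper pulls the spacer into line; finish with its collar fully home flat on the top plate and let go. Never push the drift harder than about 40 N, do not touch the fixture with the gripper or arm, and leave the thin punch and the other things lying about alone.

Things in the scene. Friction and masses are not known exactly. Their poses are not given: they have to be found in the camera images.
- drift_grip (a point): Centre of the drift's handle, on its axis, 99 mm above its point and 31 mm above the collar's underside; z points up from point to handle. The dark ringed handle is 22 mm in diameter and 50 mm long, right above the collar. At the start the drift hangs upright by its collar in one of the stand's two holes, with 2 mm play sideways.
- drift_tip (a point): The lowest point of the drift, on its axis.
- drift_seat (a point): Centre of the underside of the drift's collar, 68 mm above its point; this face comes to rest on the fixture's top plate.
- drift: The drift, a turned steel tool 124 mm long, 0.18 to 0.29 kg; origin at its point, z up along its axis. Under the handle sits a collar 32 mm in diameter and 6 mm thick, under that a bare shank 68 mm long: the upper 30 mm straight, 16 mm in diameter, the lower 38 mm tapering evenly to a flat, blunt end 6.6 mm across.
- fixture: Metal fixture bolted to the bench, 130 (x) x 96 mm, 80 mm high, origin at the centre of its underside. A top plate and a bed, each 10 mm thick (tops 80 and 60 mm up), joined by short pillars, a loose spacer in the 10 mm gap between, 42 mm free space under the bed. All three have a 17.4 mm hole; those of top plate and bed are in line. Screw heads at the corners reach 85 mm.
- cheek_hole (a point): Centre of the hole in the fixture's top plate, at the plate's top face, 80 mm above the bench; x, z as the fixture.
- spacer (a joint): How far the spacer's hole is out of line, in m; 0 = in line. The spacer is a steel disc 60 mm across and 10 mm thick, seen only through the hole or from the side. It starts 8 to 9 mm off in any direction, which is not measured, drags with about 5 N and stays put. The drift's point passes only where the holes overlap, 4 to 4.5 mm from the centre that way.
- stand: Dark steel tool stand bolted to the bench, 64 x 150 mm and 82 mm high, origin at the centre of its underside; its top plate has two 20 mm holes at y = +35 and -35 mm along its long side (its y axis). Drift and punch hang in them, either way round. To its left, at the bench's front corner (about x 0.40, y 0.46), stands a tall post of the bench: keep the arm clear of it.
- punch_grip (a point): Centre of the handle of the punch, half-way up: a bystander like the drift but with a thin handle (13 mm in diameter), a 26 mm collar and a thin 8 mm shank; it hangs in the other hole of the stand.
- spanner: Bystander: steel combination spanner, 231 mm long, lying flat near the bench's front edge; origin at the centre of its underside.
- bush: Bystander: brass-coloured bush, 32 mm in diameter and 34 mm high, standing behind the work; origin at the centre of its underside.
- flange: Bystander: turned steel flange, 63 mm in diameter and 18 mm high, lying behind the work; origin at the centre of its underside.
There are look-alikes about, which are no part of the job. Leave any purple look-alike of the drift alone.

How it is judged (in metres and radians):
On the way, in this order (a step that is already met when the one before it is completed fails the run):
1. the drift has been lifted clear out of the stand (z of drift_tip in the frame of stand above 0.08 m), for 0.1 s.
2. the drift's point has gone through the top plate and the spacer into the bed (horizontal distance between drift_tip and cheek_hole below 0.0085 m and z of drift_tip in the frame of cheek_hole below -0.022 m), for 0.1 s.
At the end, for the whole second after the job is handed in: The drift stands in the three holes within 0.06 rad of upright, its collar down on the top plate (within 1.8 mm) and its axis within 3 mm of the plate's hole, the spacer within 2.2 mm of in line, and the drift at rest (z of drift_seat in the frame of cheek_hole between -0.003 and 0.0018 m and horizontal distance between drift_seat and cheek_hole below 0.003 m and angle between drift's own z axis and vertical below 0.06 rad and value of joint spacer between -0.0022 and 0.0022 m and linear speed of drift below 0.02 m/s); the robot touches nothing.
It fails at once if the drift is forced against the fixture or spacer with more than 40 N (contact force between drift and fixture above 40 N).
It fails at once if gripper or arm touches the fixture or spacer (more than 2 N) (contact force between any of the fingers, the arm and fixture above 2 N).
It fails at once if the punch is moved (more than 20 mm) (distance of punch_grip from where it was at the start of the episode above 0.02 m).
It fails at once if a bystander (spanner, bush, flange) is moved more than 15 mm (distance of any of spanner, bush, flange from where it was at the start of the episode above 0.015 m).
It also fails if it takes over 67 s, if anything falls off the work surface, if the arm or the gripper's body presses on something with over 40 N, if the wrist force passes 120 N, or if a joint passes its speed limit or range.

## Working session

There is one attempt and no reset: what is moved stays moved. The work goes in short steps, Python scripts to look and compute and a shell command to move; the robot and the scene stay as the last step left them, time stands still between calls to the robot, and variables do not carry over. Pictures are saved under pics/ and viewed, at most 10 in all, crops included, and the job is handed in when it is done.

```bash
mkdir -p pics; ls; cat > h.py <<'E'
import numpy as np,cv2
from cell import env,vision,ticket
def cap(n,f):
    m=vision.camera_model(n); im=vision.read_camera(n); cv2.imwrite('pics/'+f,im[:,:,::-1]); np.savez('pics/'+f[:-4]+'.npz',im=im,**{k:np.array(m[k]) for k in 'KRt'}); return im,m
def load(f):
    d=np.load('pics/'+f+'.npz'); return d['im'],{k:d[k] for k in 'KRt'}
def ray(m,u,v):
    R=np.array(m['R']);t=np.array(m['t']);d=R.T@np.linalg.inv(m['K'])@np.array([u,v,1.]);return -R.T@t,d/np.linalg.norm(d)
def onz(m,u,v,z):
    c,d=ray(m,u,v);return c+d*(z-c[2])/d[2]
def proj(m,X):
    p=np.array(m['K'])@(np.array(m['R'])@np.array(X)+np.array(m['t']));return p[:2]/p[2]
E
python3 - <<'E'
from h import *
print(env.get_state(),env.tcp_to_grasp)
a,_=cap('scene','s0.png');b,_=cap('top','t0.png');c,_=cap('wrist','w0.png')
for n in('scene','top','wrist'):
    m=vision.camera_model(n);print(n,ray(m,256,192))
cv2.imwrite('pics/st.png',np.vstack([np.hstack([a[:,:,::-1],b[:,:,::-1]])]).copy()[:, :] if 0 else cv2.resize(np.hstack([a,b])[:,:,::-1],(800,300)))
E
```

```text
pics
{'clock': 0.0, 'joint_positions': array([ 8.70733077e+01,  2.33999742e+00,  4.80168936e+00, -2.65209725e-02,
       -9.25597129e+01, -1.91185296e+01]), 'dq': array([-0.03883952,  0.06833993, -0.04494224, -0.02313673, -0.08553937,
       -0.07376135]), 'tau': array([ 1.64629650e-04, -3.68206143e+01,  3.47403395e+01,  6.93249375e+00,
       -5.52535799e-03, -7.57509202e-07]), 'position': array([0.2250146 , 0.55586558, 0.23025962]), 'orientation': array([ 1.79898708e+02, -7.06901997e-03, -2.20440538e+01]), 'wrist_force': array([ 0.52486311, -0.48594234, -0.14718989]), 'wrist_torque': array([-0.02355995, -0.00240805, -0.01279186]), 'grasp_force': 0.0, 'grip_width': 0.08552379214447621} 0.0187
scene (array([-0.0406395 , -0.26925385,  0.76303801]), array([ 0.64538209,  0.33140583, -0.6882239 ]))
top (array([0.36431947, 0.03295649, 1.21312832]), array([ 1.92014612e-01,  5.63886068e-04, -9.81391905e-01]))
wrist (array([0.29737987, 0.52660684, 0.37180326]), array([-0.29354957,  0.12049766, -0.94831902]))
```

View pics/t0.png

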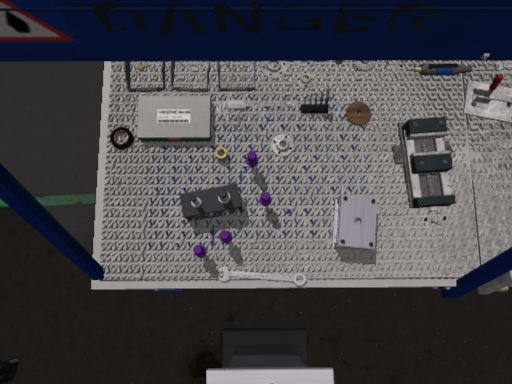

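View pics/s0.png

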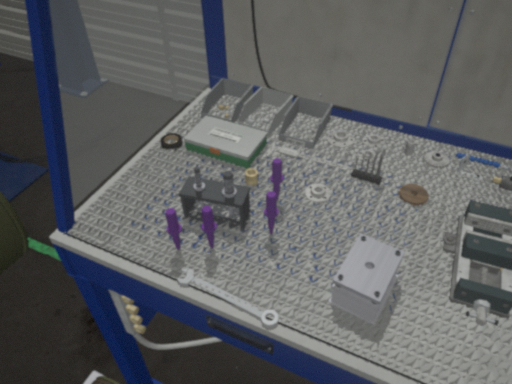

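The top view shows the stand at about (210,203), the fixture at (358,221) and the spanner at (262,277). Four purple look-alikes stand at (252,158), (265,199), (225,237) and (199,250). I'll zoom in on the stand and fixture.

```bash
python3 - <<'E'
from h import *
a,ma=load('s0');b,mb=load('t0')
c1=cv2.resize(a[155:235,165:265],(400,320),interpolation=2);c2=cv2.resize(b[175:230,170:250],(400,275),interpolation=2)
c3=cv2.resize(a[230:320,325:410],(302,320),interpolation=2);c4=cv2.resize(b[190:250,328:388],(275,275),interpolation=2)
o=np.zeros((600,800,3),np.uint8);o[:320,:400]=c1;o[:320,400:702]=c3;o[322:597,:400]=c2;o[322:597,400:675]=c4
cv2.imwrite('pics/z.png',o[:,:,::-1])
E
```

```text
(no output)
```

View pics/z.png

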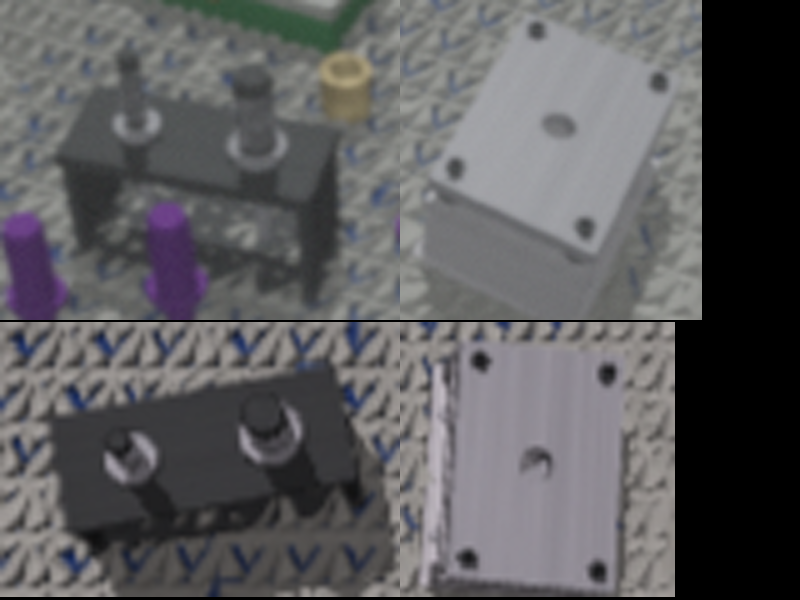

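View pics/w0.png

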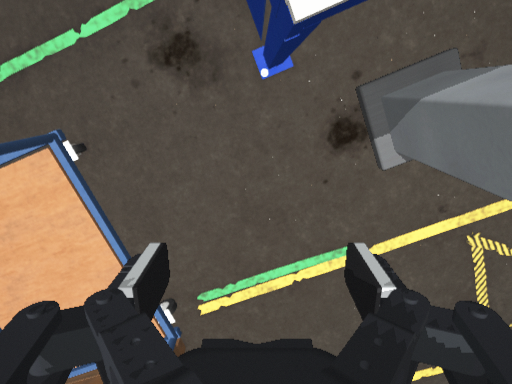

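The drift, with the thicker handle and bigger collar, is in the right-hand (−y) hole. In the top image its collar is at about (224,198), and in the scene image at about (229,191). The wrist view shows the arm starting left of the bench, outside the post, so I'll retract before swinging in.

```bash
python3 - <<'E'
from h import *
a,ma=load('s0');b,mb=load('t0')
def tri(p,q):
    c1,d1=ray(ma,*p);c2,d2=ray(mb,*q);s=np.linalg.lstsq(np.c_[d1,-d2],c2-c1,rcond=None)[0]
    x,y=c1+s[0]*d1,c2+s[1]*d2;return ((x+y)/2).round(4),round(np.linalg.norm(x-y),4)
print('collar',onz(mb,224,197.8,.088),onz(ma,229.25,191.25,.088),tri((229.25,191.25),(224,197.8)))
print('htop',onz(mb,223.2,193,.138),onz(ma,228,173.7,.138),tri((228,173.7),(223.2,193)))
print('punch',onz(mb,196,201.8,.088),onz(ma,165+136/4,155+123/4,.088))
print('hole',onz(mb,357.9,220.3,.08),onz(ma,369.7,265.4,.08),tri((369.7,265.4),(357.9,220.3)))
s=lambda x,y:onz(mb,328+(x-400)/4.583,190+(y-322)/4.583,.085)
S=[s(480,361),s(608,374),s(468,559),s(598,572)];print('screws',*S,'mean',np.mean(S,0))
# purple
hsv=cv2.cvtColor(b,cv2.COLOR_RGB2HSV);m=cv2.inRange(hsv,(130,100,50),(160,255,255))
n,l,st,ce=cv2.connectedComponentsWithStats(m)
for i in range(1,n):
    if st[i,4]>20: print('purple',st[i,4],onz(mb,*ce[i],.1))
for n_,u,v in (('bush',221,153),('flange',282,145),('sp1',226,275),('sp2',300,280)):print(n_,onz(mb,u,v,.02))
E
```

```text
collar [0.57025268 0.11302712 0.088     ] [0.57003344 0.10959472 0.088     ] (array([0.5715, 0.1121, 0.0855]), np.float64(0.0027))
htop [0.57269686 0.11145347 0.138     ] [0.57082953 0.10951477 0.138     ] (array([0.5734, 0.1114, 0.1352]), np.float64(0.0006))
punch [0.5605918  0.18218686 0.088     ] [0.55745439 0.17863387 0.088     ]
hole [ 0.51305557 -0.21877073  0.08      ] [ 0.51049438 -0.22047068  0.08      ] (array([ 0.5137, -0.2199,  0.0758]), np.float64(0.0005))
screws [ 0.56725512 -0.18914879  0.085     ] [ 0.55967617 -0.25849784  0.085     ] [ 0.45985121 -0.17826382  0.085     ] [ 0.45246483 -0.24747836  0.085     ] mean [ 0.50981183 -0.2183472   0.085     ]
purple 135 [0.66630541 0.04433592 0.1       ]
purple 121 [0.56477031 0.01172615 0.1       ]
purple 125 [0.47289973 0.10796735 0.1       ]
purple 120 [0.43932193 0.16953225 0.1       ]
bush [0.70473457 0.12680873 0.02      ]
flange [ 0.72622053 -0.03700965  0.02      ]
sp1 [0.38262163 0.11127616 0.02      ]
sp2 [ 0.36871111 -0.07719838  0.02      ]
```

```bash
python3 -m crank '[[[0,0.03,0,0],[0,0.07,0,0],[0,0.11,0,0],[0,0.15,0,0],[0,0.18,0,0],[0,0.2,0,0],[0,0.2,0,0]]]'; python3 - <<'E'
from h import *
s=env.get_state();print(s['joint_positions'].round(1),s['position'].round(3),s['orientation'].round(1))
E
```

```text
clock: 0.85
position: [0.1496, 0.3696, 0.2322]
orientation: [-179.8, 0.1, -22.0]
wrist_force: [-0.2, 0.3, -0.1]
grip_width: 0.0856
grasp_force: 0.0
[ 97.5 -30.  -21.8  -0.  -98.  -29.5] [0.15  0.37  0.232] [-1.798e+02  1.000e-01 -2.200e+01]
```

```bash
python3 -m crank '[[[0.03,0.006,0,0.05],[0.07,0.014,0,0.12],[0.11,0.022,0,0.2],[0.145,0.03,0,0.28],[0.177,0.037,0,0.36],[0.21,0.06,0,0.45],[0.24,0.08,0,0.54],[0.27,0.1,0,0.63],[0.3,0.12,0,0.72],[0.326,0.138,0,0.81],[0.36,0.126,0,0.9],[0.4,0.112,0,0.98],[0.44,0.098,0,1.037],[0.47,0.087,0,1.037],[0.487,0.081,0,1.037],[0.487,0.081,0,1.037],[0.487,0.081,0,1.037]]]'; python3 - <<'E'
from h import *
s=env.get_state();print(s['joint_positions'].round(1),s['position'].round(4),s['orientation'].round(1))
cap('wrist','w1.png')
m=vision.camera_model('wrist');print(proj(m,[.571,.112,.138]),proj(m,[.571,.112,.088]),proj(m,[.5605,.181,.138]))
E
```

```text
clock: 2.55
position: [0.5714, 0.1127, 0.23]
orientation: [179.9, -0.0, -81.5]
wrist_force: [-0.0, 0.8, -0.1]
grip_width: 0.0853
grasp_force: 0.0
[ 30.9  -0.3   2.1  -0.  -92.5 -22.4] [0.5714 0.1127 0.23  ] [179.9  -0.  -81.5]
[257.46867644 190.44810127] [257.32909572 174.2606232 ] [257.59822336 265.81762675]
```

View pics/w1.png

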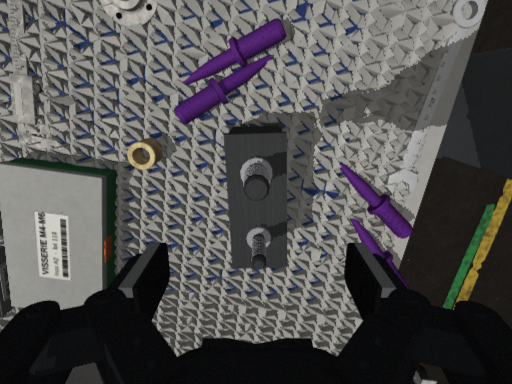

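The wrist view shows the drift handle's top at about (257,188) and its collar centre at about (257,171). The punch is below, at (259,255).

```bash
python3 - <<'E'
from h import *
im,m=load('w1')
g=cv2.cvtColor(im,cv2.COLOR_RGB2GRAY)
c=g[150:205,225:290]
# bright collar mask
b=cv2.inRange(c,110,255);n,l,st,ce=cv2.connectedComponentsWithStats(b)
for i in range(1,n):
    if st[i,4]>60:print('bright',st[i],ce[i]+[225,150])
t=cv2.inRange(g[178:205,242:272],0,38);n,l,st,ce=cv2.connectedComponentsWithStats(t)
for i in range(1,n):
    if st[i,4]>60:print('dark',st[i],ce[i]+[242,178])
for p in ((257,188),(256,171.5)):print(onz(m,*p,.138),onz(m,*p,.088))
E
```

```text
bright [ 15   8  22  28 179] [247.25139665 167.73743017]
dark [ 4  0 24 21 83] [261.42168675 182.97590361]
[0.57194729 0.10958697 0.138     ] [0.56946488 0.1254058  0.088     ]
[0.57475937 0.09613186 0.138     ] [0.5728794  0.10906818 0.088     ]
```

```bash
python3 -m crank '[[[0.003,0,0.03,0],[0.003,0,0.065,0],[0.003,0,0.095,0],[0.003,0,0.115,0],[0.003,0,0.127,0],[0.003,0,0.133,0],[0.003,0,0.133,0],[0.003,0,0.133,0]]]'; python3 -m crank '[[[0,0,0,0],[0,0,0,0],[0,0,0,0],[0,0,0,0],[0,0,0,0],[0,0,0,0],[0,0,0,0],[0,0,0,0]]]' -1 80
```

```text
clock: 3.4
position: [0.5721, 0.1101, 0.0998]
orientation: [-179.9, 0.0, -81.4]
wrist_force: [-0.1, -0.2, 0.2]
grip_width: 0.0854
grasp_force: 0.0
clock: 4.2
position: [0.5718, 0.1099, 0.0987]
orientation: [-180.0, -0.0, -81.5]
wrist_force: [0.6, 0.2, 1.8]
grip_width: 0.0201
grasp_force: 78.2
```

```bash
python3 -m crank '[[[0,0,-0.02,0],[0,0,-0.05,0],[0,0,-0.09,0],[0,0,-0.13,0],[0,0,-0.16,0],[0,0,-0.18,0],[0,0,-0.18,0],[0,0,-0.18,0]]]'; python3 - <<'E'
from h import *
s=env.get_state();print(s['joint_positions'].round(1),s['position'].round(4),s['orientation'].round(1))
cap('wrist','w2.png');cap('scene','s2.png');cap('top','t2.png')
E
```

```text
clock: 5.0
position: [0.5712, 0.1102, 0.2766]
orientation: [179.9, 0.0, -81.5]
wrist_force: [0.6, 0.5, -3.5]
grip_width: 0.0201
grasp_force: 79.0
[ 30.6   0.2   7.5  -0.1 -97.4 -22.1] [0.5712 0.1102 0.2766] [179.9   0.  -81.5]
```

View pics/w2.png

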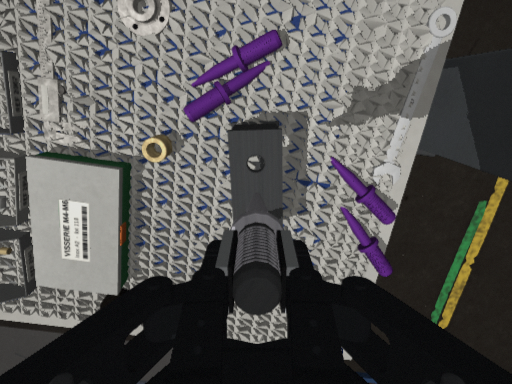

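The drift is held, and the empty stand hole is visible at (256,162), so the axis below the tool stays in view. Moving over the fixture.

```bash
python3 -m crank '[[[0.02,0.007,0,0],[0.05,0.017,0,0],[0.09,0.031,0,0],[0.13,0.044,0,0],[0.17,0.058,0,0],[0.21,0.071,0,0],[0.25,0.085,0,0],[0.28,0.095,0,0],[0.305,0.103,0,0],[0.317,0.108,0,0],[0.317,0.108,0,0],[0.317,0.108,0,0],[0.317,0.108,0,0]]]'; python3 - <<'E'
from h import *
s=env.get_state();print(s['joint_positions'].round(1),s['position'].round(4),s['orientation'].round(2))
im,m=cap('wrist','w3.png');cap('scene','s3.png');cap('top','t3.png')
p=s['position']
for z in (.08,.191,.259):print(z,proj(m,[p[0],p[1],z]))
print(proj(m,[.5117,-.2195,.08]))
a=im[90:230,190:330]
cv2.imwrite('pics/w3z.png',np.hstack([cv2.resize(a,(560,560),interpolation=2)])[:,:,::-1])
E
```

```text
clock: 6.45
position: [0.5119, -0.2189, 0.2781]
orientation: [180.0, 0.0, -81.4]
wrist_force: [0.4, 0.5, -2.6]
grip_width: 0.02
grasp_force: 78.8
[ -2.5  -3.7   3.8  -0.  -97.5  11.1] [ 0.5119 -0.2189  0.2781] [ 1.7999e+02  1.0000e-02 -8.1410e+01]
0.08 [257.20271107 162.08806069]
0.191 [257.3562378  193.53151348]
0.259 [257.54119323 231.41180505]
[257.43139901 161.62749262]
```

View pics/w3z.png

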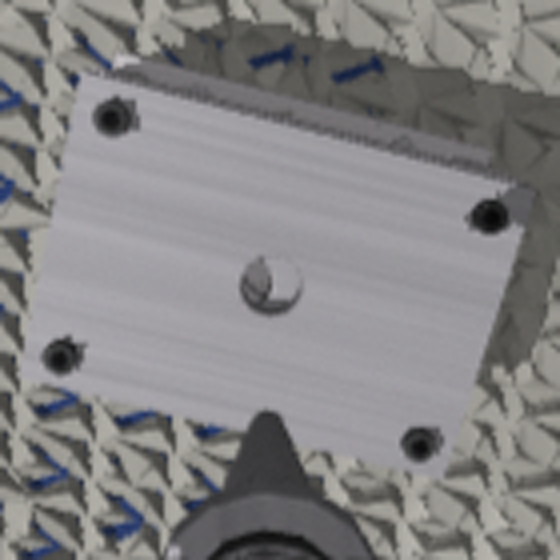

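The crop shows the plate hole at full-image (257.5,161.3) and the drift's tip at (257,192.5). Both match the predictions to under a pixel. Next I'll take a steeper, closer look into the hole to find the spacer's direction.

```bash
python3 -m crank '[[[-0.02,0,0,0],[-0.05,0,0.02,0],[-0.07,0,0.05,0],[-0.07,0,0.08,0],[-0.07,0,0.09,0],[-0.07,0,0.09,0],[-0.07,0,0.09,0]]]'; python3 - <<'E'
from h import *
im3,m3=load('w3');print('hole w3',onz(m3,257.5,161.3,.08))
s=env.get_state();print(s['position'].round(4),s['orientation'].round(2))
im,m=cap('wrist','w4.png')
u=proj(m,[.5117,-.2195,.08]);print(u,ray(m,*u)[1])
def crop(im,c,h,n):
    M=np.float64([[n/2/h,0,n/2-c[0]*n/2/h],[0,n/2/h,n/2-c[1]*n/2/h]]);return cv2.warpAffine(im,M,(n,n),flags=2)
t,mt=load('t0');sc,ms=load('s0')
o=np.hstack([crop(im,u,30,520),np.vstack([crop(t,(357.9,220.3),8,260),crop(sc,(369.7,265.4),10,260)])])
cv2.imwrite('pics/w4z.png',o[:,:,::-1])
E
```

```text
clock: 7.3
position: [0.502, -0.1509, 0.19]
orientation: [-179.9, -0.1, -81.5]
wrist_force: [-0.2, 0.1, -1.2]
grip_width: 0.02
grasp_force: 78.9
hole w3 [ 0.51167986 -0.21988898  0.08      ]
[ 0.502  -0.1509  0.19  ] [-1.7991e+02 -7.0000e-02 -8.1470e+01]
[258.32499299 102.02722526] [-0.00779667  0.03292663 -0.99942736]
```

View pics/w4z.png

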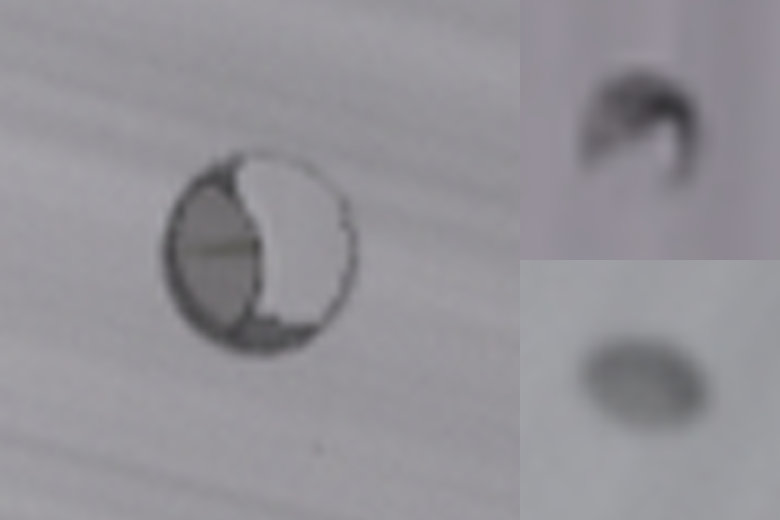

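The close crop shows the plate hole centred at crop (261,252). Bright spacer covers its right side, and the overlap lens is on the left (about x 175–262). So the spacer's hole is displaced left, slightly down, and I'll fit it.

```bash
python3 - <<'E'
from h import *
from scipy.optimize import least_squares
im,m=load('w4');u=np.array([258.325,102.027])
f=lambda p:u+(np.array(p,float)-260)*60/520
H=np.array([onz(m,*f(p),.08)[:2] for p in [(165,250),(357,250),(261,152),(261,353),(330,188),(195,184),(190,315)]])
S=np.array([onz(m,*f(p),.07)[:2] for p in [(246,205),(256,220),(260,240),(262,255),(260,280),(255,300)]])
c=least_squares(lambda c:np.linalg.norm(H-c,axis=1)-.0087,[.512,-.22]);s=least_squares(lambda c:np.linalg.norm(S-c,axis=1)-.0087,[.505,-.22])
for q in least_squares(lambda c:np.linalg.norm(H-c[:2],axis=1)-c[2],[.512,-.22,.0087]).x,c.x,s.x,c.fun*1e3,s.fun*1e3: print(q.round(4))
c4=im[80:125,235:282]
c.x; d=s.x-c.x;print('offset',d,np.linalg.norm(d),'dir',d/np.linalg.norm(d))
st=env.get_state();p=st['position'];yaw=np.radians(st['orientation'][2]);X=np.array([np.cos(yaw),np.sin(yaw)]);Y=np.array([np.sin(yaw),-np.cos(yaw)])
print('dir tool',d@X/np.linalg.norm(d),d@Y/np.linalg.norm(d))
t=c.x+4.3e-3*d/np.linalg.norm(d);e=t-p[:2];print('target',t,'move',e@X,e@Y)
E
```

```text
[ 0.5117 -0.22    0.0087]
[ 0.5117 -0.22  ]
[ 0.504  -0.2217]
[ 0.1458  0.0925  0.2162  0.1545 -0.176  -0.0799 -0.1653]
[ 1.2187 -0.1209 -0.8037 -0.9573 -0.1928  1.0707]
offset [-0.007632   -0.00164562] 0.007807402178693428 dir [-0.9775342  -0.21077687]
dir tool 0.06375833658663162 0.99796536739293
target [ 0.50746072 -0.22095213] move 0.07003056831834355 0.005177564423418547
```

The image's left is +x, so my fit started on the wrong side, which explains its large residuals. I'll refit from the other side.

```bash
python3 - <<'E'
from h import *
from scipy.optimize import least_squares
im,m=load('w4');u=np.array([258.325,102.027])
f=lambda p:u+(np.array(p,float)-260)*60/520
c=np.array([.5117,-.22])
P=[(246,205),(256,220),(260,240),(262,255),(260,280),(255,300)]
for z in(.07,.06):
    S=np.array([onz(m,*f(p),z)[:2] for p in P])
    s=least_squares(lambda c:np.linalg.norm(S-c,axis=1)-.0087,[.52,-.22]);print(z,s.x,s.fun*1e3,s.x-c,np.linalg.norm(s.x-c))
g=cv2.cvtColor(im,cv2.COLOR_RGB2GRAY);print(g[90:114,246:272])
E
```

```text
0.07 [ 0.51996913 -0.21795096] [-0.01552406  0.13291976 -0.07560257 -0.06327831 -0.05556165  0.09156341] [0.00826913 0.00204904] 0.008519217529384207
0.06 [ 0.51986544 -0.21765757] [ 0.01193762  0.13685557 -0.09759986 -0.08740941 -0.06257707  0.12262207] [0.00816544 0.00234243] 0.00849478306347939
[[149 149 148 148 149 147 150 141 142 123 119 136 133 132 136 139 140 140
  144 146 145 145 141 143 143 143]
 [150 150 147 147 147 146 138 115 110  98 116 149 152 150 146 146 138 135
  132 143 146 147 147 146 143 141]
 [153 153 151 149 144 130 106  83  85  88 145 154 152 151 150 152 151 147
  133 135 145 149 150 149 147 146]
 [157 157 152 153 130  87  79  76  76  81 145 154 152 150 150 149 152 151
  150 143 139 145 150 149 150 149]
 [159 160 156 143 102  89 105 107  83  74 139 156 153 151 151 151 152 151
  150 150 143 138 144 149 149 150]
 [161 158 155 111  95 105 107 107 107  90 113 156 156 153 150 151 153 150
  150 149 150 140 127 143 148 148]
 [158 157 137  83 105 111 110 109 108 108 102 148 159 154 151 151 153 151
  150 149 148 144 118 137 144 146]
 [158 159 114  85 109 112 111 111 110 
[... 1115 characters left out ...]
52 151 153
  153 150 143 111 126 147 151 153]
 [148 149 149 112  79  78  90 102 111 112 104  75 118 135 136 150 150 151
  150 150 122 117 143 150 153 152]
 [150 150 150 144 103  78  80  88 101 100  79  79  88  91  91 127 133 133
  131 130 117 138 150 154 153 152]
 [150 151 151 151 137 104  85  82  83  74  73  87  90  89  92  92  89  87
   82 103 135 147 151 153 154 152]
 [149 150 150 150 149 138 116  91  84  70  75  84  87  85  87  83  89  82
  100 138 149 152 150 151 153 152]
 [151 152 150 151 149 148 144 132 114  97  84  82  88  82  85  91 106 112
  139 148 149 149 150 152 152 154]
 [151 152 152 150 151 150 149 148 143 133 124 119 118 113 120 135 140 149
  150 148 147 149 149 150 150 152]]
```

The spacer offset is (+8.3,+2.0) mm, magnitude 8.5, which agrees with the given 8–9 mm. I'll hover over the overlap and check the tip.

```bash
python3 -m crank '[[[0.02,-0.001,0,0],[0.045,-0.002,0,0],[0.06,-0.003,0,0],[0.069,-0.0035,0.004,0],[0.0695,-0.0035,0.01,0],[0.0695,-0.0035,0.012,0],[0.0695,-0.0035,0.012,0],[0.0695,-0.0035,0.012,0]]]'; python3 - <<'E'
from h import *
s=env.get_state();p=s['position'];print(p.round(4),s['orientation'].round(2))
im,m=cap('wrist','w5.png')
zt=p[2]-.0847
T=proj(m,[p[0],p[1],zt]);print('tip pred',T,zt,'hole',proj(m,[.5117,-.22,.08]))
# predicted tip outline & collar outline
yaw=np.radians(s['orientation'][2]);X=np.array([np.cos(yaw),np.sin(yaw)]);Y=np.array([np.sin(yaw),-np.cos(yaw)])
c=np.array([T[0],T[1]-5]);h=30;n=560
M=np.float64([[n/2/h,0,n/2-c[0]*n/2/h],[0,n/2/h,n/2-c[1]*n/2/h]]);o=cv2.warpAffine(im,M,(n,n),flags=2)
def circ(xy,r,z,col):
    a=np.linspace(0,2*np.pi,60);q=[proj(m,[xy[0]+r*np.cos(t),xy[1]+r*np.sin(t),z]) for t in a]
    q=np.array(q)@M[:,:2].T+M[:,2];cv2.polylines(o,[q.round().astype(int)],True,col,1)
circ(p[:2],.0033,zt,(255,0,0));circ((.5117,-.22),.0087,.08,(0,0,255));circ((.52,-.218),.0087,.07,(0,160,0))
cv2.imwrite('pics/w5z.png',o[:,:,::-1])
E
```

```text
clock: 8.15
position: [0.5152, -0.2181, 0.1765]
orientation: [-180.0, -0.0, -81.4]
wrist_force: [-0.7, -0.5, -1.6]
grip_width: 0.0204
grasp_force: 78.9
[ 0.5152 -0.2181  0.1765] [-1.7999e+02 -1.0000e-02 -8.1420e+01]
tip pred [257.41224417 194.57970656] 0.09181404909774524 hole [261.96245451 188.31886995]
```

View pics/w5z.png

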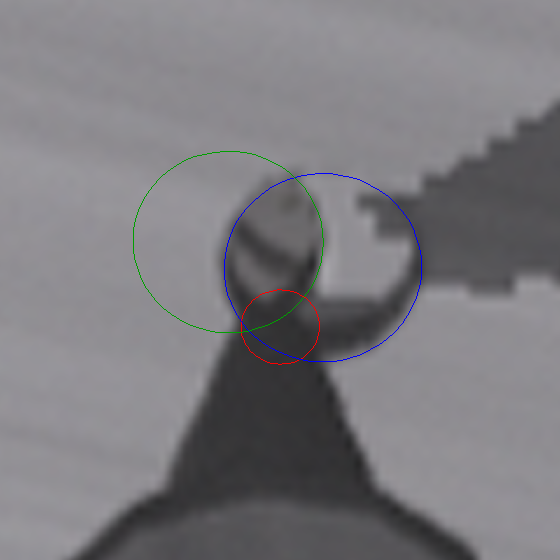

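The overlay shows the tip (red) matching the image. The actual plate hole sits about 0.7 mm further toward tool +x than predicted. I'll correct for that and go down to just short of the spacer.

```bash
python3 -m crank '[[[0.0012,-0.0005,0,0],[0.0014,-0.0006,0.002,0],[0.0014,-0.0006,0.006,0],[0.0014,-0.0006,0.01,0],[0.0014,-0.0006,0.013,0],[0.0014,-0.0006,0.015,0],[0.0014,-0.0006,0.015,0]]]'; python3 -m crank '[[[0,0,0.002,0],[0,0,0.003,0],[0,0,0.003,0]]]'
```

```text
clock: 8.9
position: [0.5158, -0.2199, 0.1608]
orientation: [180.0, 0.0, -81.5]
wrist_force: [-0.3, 0.6, -2.7]
grip_width: 0.02
grasp_force: 78.9
clock: 9.2
position: [0.5159, -0.2199, 0.1582]
orientation: [180.0, 0.0, -81.5]
wrist_force: [-0.6, 0.3, -1.9]
grip_width: 0.0208
grasp_force: 78.9
```

```bash
python3 -m crank '[[[0,0.0001,0.001,0],[0,0.0002,0.002,0],[0,0.0003,0.003,0],[0,0.0004,0.004,0],[0,0.0004,0.004,0]]]'; python3 -m crank '[[[0,0.0001,0.001,0],[0,0.0003,0.002,0],[0,0.0003,0.002,0]]]'
```

```text
clock: 9.7
position: [0.5155, -0.22, 0.1541]
orientation: [180.0, 0.0, -81.5]
wrist_force: [0.2, 0.8, -2.1]
grip_width: 0.0202
grasp_force: 78.9
clock: 10.0
position: [0.5152, -0.22, 0.1521]
orientation: [180.0, 0.0, -81.5]
wrist_force: [-0.4, 0.2, -2.9]
grip_width: 0.0197
grasp_force: 78.9
```

```bash
python3 -m crank '[[[0,0.0002,0.001,0],[0,0.0004,0.002,0],[0,0.0006,0.003,0],[0,0.0006,0.003,0]]]';python3 -m crank '[[[0,0.0002,0.001,0],[0,0.0003,0.002,0],[0,0.0004,0.003,0],[0,0.0004,0.003,0]]]'
```

```text
clock: 10.4
position: [0.5146, -0.2201, 0.1491]
orientation: [180.0, 0.0, -81.5]
wrist_force: [0.2, 0.7, -2.3]
grip_width: 0.0201
grasp_force: 78.9
clock: 10.8
position: [0.5145, -0.2201, 0.1463]
orientation: [-180.0, -0.0, -81.5]
wrist_force: [0.5, 0.1, -2.9]
grip_width: 0.0199
grasp_force: 78.9
```

```bash
python3 -m crank '[[[0,0.0002,0.001,0],[0,0.0004,0.002,0],[0,0.0006,0.003,0],[0,0.0007,0.004,0]]]';python3 -m crank '[[[0,0.0002,0.001,0],[0,0.0004,0.002,0],[0,0.0006,0.003,0],[0,0.0007,0.004,0]]]'
```

```text
clock: 11.2
position: [0.5143, -0.2205, 0.1435]
orientation: [-179.9, -0.1, -81.5]
wrist_force: [1.6, 1.1, 4.3]
grip_width: 0.0201
grasp_force: 79.7
clock: 11.6
position: [0.5134, -0.2204, 0.1384]
orientation: [-179.9, -0.0, -81.5]
wrist_force: [4.1, -0.6, 2.6]
grip_width: 0.02
grasp_force: 79.6
```

```bash
python3 -m crank '[[[0,0.0002,0.001,0],[0,0.0004,0.002,0],[0,0.0006,0.003,0],[0,0.0007,0.004,0]]]';python3 -m crank '[[[0,0.0002,0.001,0],[0,0.0004,0.002,0],[0,0.0006,0.003,0],[0,0.0007,0.004,0]]]'
```

```text
clock: 12.0
position: [0.5124, -0.2203, 0.1341]
orientation: [-180.0, 0.0, -81.5]
wrist_force: [4.5, 0.9, 1.2]
grip_width: 0.0198
grasp_force: 79.5
clock: 12.4
position: [0.5117, -0.2205, 0.1302]
orientation: [-180.0, -0.0, -81.5]
wrist_force: [5.2, 1.7, 1.6]
grip_width: 0.0207
grasp_force: 79.5
```

```bash
python3 -m crank '[[[0,0,0.001,0],[0,0,0.002,0],[0,0,0.003,0],[0,0,0.004,0]]]';python3 -m crank '[[[0,0,0.001,0],[0,0,0.002,0],[0,0,0.003,0],[0,0,0.004,0],[0,0,0.004,0]]]'
```

```text
clock: 12.8
position: [0.5115, -0.2207, 0.1263]
orientation: [180.0, -0.0, -81.5]
wrist_force: [4.7, 0.8, 2.5]
grip_width: 0.0199
grasp_force: 79.5
clock: 13.3
position: [0.5115, -0.2207, 0.1221]
orientation: [180.0, -0.0, -81.5]
wrist_force: [3.9, -1.1, 1.1]
grip_width: 0.0204
grasp_force: 79.5
```

```bash
python3 -m crank '[[[0,0,0.001,0],[0,0,0.002,0],[0,0,0.003,0],[0,0,0.004,0],[0,0,0.005,0],[0,0,0.006,0],[0,0,0.006,0]]]';python3 -m crank '[[[0,0,0.001,0],[0,0,0.002,0],[0,0,0.003,0],[0,0,0.004,0],[0,0,0.005,0],[0,0,0.006,0],[0,0,0.006,0]]]'
```

```text
clock: 14.0
position: [0.5115, -0.2206, 0.1159]
orientation: [180.0, -0.0, -81.5]
wrist_force: [5.4, -1.9, 0.8]
grip_width: 0.0206
grasp_force: 79.4
clock: 14.7
position: [0.5115, -0.2206, 0.1101]
orientation: [180.0, -0.0, -81.5]
wrist_force: [5.5, -1.7, 0.4]
grip_width: 0.0201
grasp_force: 79.4
```

```bash
python3 -m crank '[[[0,0,0.001,0],[0,0,0.002,0],[0,0,0.003,0],[0,0,0.004,0],[0,0,0.005,0],[0,0,0.006,0],[0,0,0.007,0],[0,0,0.008,0],[0,0,0.009,0],[0,0,0.01,0],[0,0,0.01,0]]]';python3 -m crank '[[[0,0,0.0005,0],[0,0,0.001,0],[0,0,0.0015,0],[0,0,0.0015,0]]]'
```

```text
clock: 15.8
position: [0.5115, -0.2206, 0.1001]
orientation: [180.0, -0.0, -81.5]
wrist_force: [4.7, -2.2, 2.0]
grip_width: 0.0203
grasp_force: 79.4
clock: 16.2
position: [0.5115, -0.2206, 0.0987]
orientation: [180.0, -0.0, -81.5]
wrist_force: [4.1, -1.9, 1.3]
grip_width: 0.0202
grasp_force: 79.5
```

```bash
python3 -m crank '[[[0,0,0.0005,0],[0,0,0.001,0],[0,0,0.001,0]]]';python3 -m crank '[[[0,0,0.0005,0],[0,0,0.001,0],[0,0,0.001,0]]]';
```

```text
clock: 16.5
position: [0.5115, -0.2206, 0.0977]
orientation: [180.0, -0.0, -81.5]
wrist_force: [5.2, -1.9, 1.7]
grip_width: 0.02
grasp_force: 79.5
clock: 16.8
position: [0.5115, -0.2206, 0.0967]
orientation: [180.0, -0.0, -81.5]
wrist_force: [4.6, -2.8, 1.1]
grip_width: 0.02
grasp_force: 79.5
```

```bash
python3 -m crank '[[[0,0,0.0004,0],[0,0,0.0008,0],[0,0,0.0008,0]]]';python3 -m crank '[[[0,0,0.0004,0],[0,0,0.0008,0],[0,0,0.0008,0]]]'
```

```text
clock: 17.1
position: [0.5116, -0.2207, 0.0966]
orientation: [-180.0, -0.0, -81.5]
wrist_force: [2.6, -1.7, 5.2]
grip_width: 0.0205
grasp_force: 79.9
clock: 17.4
position: [0.5116, -0.2207, 0.0966]
orientation: [-180.0, -0.0, -81.4]
wrist_force: [1.4, 0.4, 8.1]
grip_width: 0.02
grasp_force: 80.2
```

Contact came at the predicted height and the force is rising gently. I'll press slightly more, release, and check.

```bash
python3 -m crank '[[[0,0,0.0005,0],[0,0,0.001,0],[0,0,0.001,0]]]'; python3 -m crank '[[[0,0,-0.001,0],[0,0,-0.001,0],[0,0,-0.001,0],[0,0,-0.001,0],[0,0,-0.001,0],[0,0,-0.001,0],[0,0,-0.001,0],[0,0,-0.001,0]]]' 1; python3 -m crank '[[[0,0,-0.01,0],[0,0,-0.03,0],[0,0,-0.06,0],[0,0,-0.1,0],[0,0,-0.13,0],[0,0,-0.15,0],[0,0,-0.15,0],[0,0,-0.15,0]]]'; python3 - <<'E'
from h import *
s=env.get_state();p=s['position']
im,m=cap('wrist','w6.png')
top=proj(m,[.5116,-.2207,.136]);print(top,proj(m,[.5116,-.2207,.086]))
c=(proj(m,[.5116,-.2207,.1]));x,y=int(c[0]),int(c[1])
sc,ms=cap('scene','s6.png');q=proj(ms,[.5116,-.2207,.1]);X,Y=int(q[0]),int(q[1])
o=np.hstack([cv2.resize(im[y-50:y+50,x-50:x+50],(400,400),interpolation=2),cv2.resize(sc[Y-50:Y+50,X-50:X+50],(400,400),interpolation=2)])
print(x,y,X,Y)
cv2.imwrite('pics/w6z.png',o[:,:,::-1])
E
```

```text
clock: 17.7
position: [0.5117, -0.2208, 0.0966]
orientation: [-179.9, -0.1, -81.4]
wrist_force: [-0.4, 1.1, 12.6]
grip_width: 0.02
grasp_force: 80.7
clock: 18.5
position: [0.5115, -0.2206, 0.0952]
orientation: [180.0, -0.0, -81.5]
wrist_force: [0.1, 0.3, 0.1]
grip_width: 0.085
grasp_force: 0.0
clock: 19.3
position: [0.5116, -0.2205, 0.2458]
orientation: [-179.9, -0.0, -81.5]
wrist_force: [-0.5, -0.1, -0.6]
grip_width: 0.0853
grasp_force: 0.0
[257.55867726 184.84005495] [257.51350106 170.35041406]
257 173 371 258
```

View pics/w6z.png

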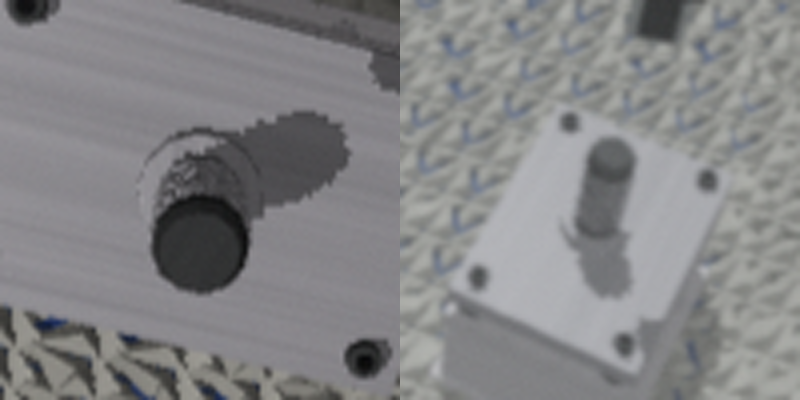

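The drift stands upright with its collar flat on the plate. Its handle top is at (257,184.8), against a predicted (257.6,184.8). Handing in.

```bash
python3 -c "
from cell import ticket
print(ticket.sign_off())"
```

```text
the job is handed in; nothing more can be done
None
```

The drift is through all three holes with its collar home on the top plate, released with the arm clear at 19 s; wrist force peaked at about 13 N in the readings, the spacer's alignment is inferred from the drift seating fully, and the job is handed in with no verdict shown.

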